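# Set a welding turntable back one ratchet notch

### The arm

A 7-joint arm with a two-finger parallel gripper is mounted at the origin on the work surface. World frame = base frame: x ahead of the robot, y to its left, z up, the work surface at z = 0. Lengths are in m, angles in rad, forces in N, time in s.
With the tool pointing down it reaches from about 0.4 to 0.925 m from the base axis. Payload 5.6 kg.
Tool frame: the origin (TCP) lies on the centre line of the jaws, within the pads' length; the fingertips stand 11 mm ahead of it and the grasp point (between the pads) lies 8 mm behind it; z points along the fingers, x is the direction in which the jaws open and shut, and the axes are right-handed (so a half turn about z gives the same grasp; the last joint's range is limited). The gripper opens to 85 mm and grips with 20 to 120 N. Pads are 22 mm wide; open, the fingers measure 114 mm over their backs; the gripper's body (76 mm by 85 mm) begins 54 mm behind the grasp point. The pads swing forward as they close: fully open they stand 13 mm farther back than shut.
Start: joints at [-0.043, 0.468, -0.012, 1.603, 0.006, 1.071, -0.056], TCP at [0.65, -0, 0.242] pointing down, gripper open.
Joint ranges: [-2.53, 2.53], [-0.31, 2.02], [-1.57, 1.55], [0.28, 2.44], [-1.29, 4.43], [0.15, 1.84], [-2.92, 2.92]. Speed limits (rad/s): [2.57, 2.57, 3.14, 3.14, 3.14, 3.14, 3.14].

### API

Orientations are given as a rotation vector (axis times angle).
In Python, from plant import robot gives the robot as it stands.
- The arm moves only by the tool step_arm, never from a script. Its argument "deltas" is a list that holds one entry, the list of rows, each a list of 7 numbers: the opening, from 0 (shut) to 1 (fully open), then the shift along the world's x, y, z normalised to -1 to 1, where 1 is 400 mm, then the turn, a rotation vector about the world's x, y, z normalised to -1 to 1, where 1 is 180 degrees. A call has 1 to 12 rows; each row is the pose to reach, as a shift and turn from the pose commanded when the call began, turning the shorter way round; what a row does not reach only later rows make up. A row lasts 1/8 s, in which the tool goes at most 62.5 mm and 10.7 degrees, less where a joint would pass 70% of its speed; a pose out of reach is approached as far as the arm can. A call with a number of a shift or a turn outside -1 to 1 is refused whole. A call with a gripper value outside its range is refused whole. The fingers move at their own pace and stop on an object; the grip force is fixed at half the most. Time passes only in rows, so rows that repeat a pose let the fingers close. It gives the time, the measured TCP pose, the force and the opening at its end, in the units of the state.
- robot.get_obs(): the state, without advancing time (a new reading comes with each control period).
- robot.camera(name): name is "scene" or "side" or "wrist"; returns a dict with "color" (480x640x3 uint8, red, green, blue), "intrinsics" (3x3 intrinsics, pixels), "world_to_cam" (4x4, takes a point from world to camera coordinates); the wrist camera has in their place "hand_eye" (4x4, takes a point from camera to tool coordinates, whose origin is the TCP and whose axes are the tool frame's). Camera axes: x right, y down, z forward; pixel columns grow to the right and rows downward; lengths in m; the calibration is good to about 2 mm. A picture is of the moment at which its call begins: read the wrist's pose just before it. There is no depth.
- robot.finish_job(): hands the job in, once; it reports no verdict.
The state is a dict: "clock": time; "joints": joint angles; "joint_velocities": joint speeds; "effort": joint torques, N m; "ee_pos": TCP position; "tool_rot": TCP orientation; "ft_force": force on the tool from outside, world axes, zero at the start; "moment": the same for the moment, N m; "opening": finger opening in m.
Only numpy, scipy, OpenCV 4.12 (cv2) and the standard library are available. Lean on these libraries where they do the work, as an engineer would, in place of code of your own. Each camera call takes 0.05 s, during which the arm holds its last target. There are 200 camera calls.

### The job

The ratchet turntable on the welding bench has been indexed one notch too far. Working with the fingertips only, tip the red pawl up out of the teeth by its finger tab, push the wheel backward (counter-clockwise seen from above) exactly one notch by one of its yellow posts, and tip the pawl down again so that it sits fully home in the next gap. Leave the workpiece seated on the wheel, do not lift it, and leave the bottle, tube offcut and magnet where they are.

Things in the scene. Friction and masses are not known exactly. Their poses are not given: they have to be found in the camera images.
- turntable: Fixed blue and steel bench turntable, 244 mm across its toothed wheel. Origin: on the wheel's upright axis, at the bench top; z up. The pawl's stand is beside the wheel on the turntable's own -y side, reaching 190 mm out along the bench. A round aluminium plate, 88 mm radius, top 78 mm above the bench, lies inside the toothed rim and carries four yellow posts and the workpiece.
- rim_mid (a point): On the wheel's axis, level with the upper face of its steel rim, 60 mm above the bench. On the rim, 96 to 120 mm from the axis, stand 12 saw teeth, 16 mm high, each with one upright face and a long ramp, gaps about 26 mm wide between. One notch = 30 degrees. With the pawl down the upright faces stop the wheel from turning backward; forward (clockwise), the pawl rides over the ramps.
- wheel (a joint): Wheel angle about its upright axis, rad, growing backward (counter-clockwise from above). Near 0 at the start, the pawl in the middle of a gap (play about 0.07 rad either way); the next gap is centred under the pawl at 0.524. It turns stiffly (about 0.2 N m, some 2.5 N at a post), does not spring back and stays where it is left.
- pawl (a joint): Angle of the red pawl about its level pivot pin, rad: 0 = down, nose fully in the gap; above about 0.35 the nose is clear of the teeth; 1.75 = stop, tipped back away from the wheel. It swings freely by its own weight (0.18 kg): let go below about 1.05 rad it falls shut, beyond that it falls open against the stop and stays there.
- pawl_pivot (a point): Centre of the pawl's pivot pin, 150 mm from the wheel's axis on the turntable's -y side, 100 mm above the bench; the pin is parallel to the turntable's x, between two blue cheeks (35 mm over both along the pin, 24 mm across it, tops 112 mm above the bench). The pawl is an L: level arm towards the wheel, upright tab with a cross bar.
- pawl_bar (a point): Centre of the red cross bar (10 mm diameter, 34 mm long, parallel to the pin) at the end of the red tab (18 mm wide, 5 mm thick), 50 mm from the pin. Pawl down: the tab stands up, leaning 10 degrees towards the wheel; pushed away from the wheel it raises the arm. Pawl open: the tab lies level, pointing away from the wheel.
- pawl_arm_end (a point): End of the pawl's red arm (16 mm wide, 12 mm thick), 48 mm from the pin. Pawl down: the arm is level at the pin's height, towards the wheel's axis. Pawl open: the arm stands up, leaning 10 degrees away from the wheel; pushed towards the wheel it falls shut.
- pawl_nose (a point): Lower tip of the pawl's steel nose, a 10 mm round pin that hangs from the arm 42 mm from the pivot towards the wheel; the tip is 37 mm below the pin when the pawl is down (3 mm above the rim).
- post0_top (a point): Centre of the top of yellow post 0: 14 mm diameter, 50 mm high, on the wheel 74 mm from its axis, top 128 mm above the bench; with the wheel at 0 it stands 45 degrees counter-clockwise from the turntable's x axis.
- post1_top (a point): Centre of the top of yellow post 1: 14 mm diameter, 50 mm high, on the wheel 74 mm from its axis, top 128 mm above the bench; with the wheel at 0 it stands 135 degrees counter-clockwise from the turntable's x axis.
- post2_top (a point): Centre of the top of yellow post 2: 14 mm diameter, 50 mm high, on the wheel 74 mm from its axis, top 128 mm above the bench; with the wheel at 0 it stands 225 degrees counter-clockwise from the turntable's x axis.
- post3_top (a point): Centre of the top of yellow post 3: 14 mm diameter, 50 mm high, on the wheel 74 mm from its axis, top 128 mm above the bench; with the wheel at 0 it stands 315 degrees counter-clockwise from the turntable's x axis.
- workpiece_mid (a point): Loose workpiece (0.6 kg) resting on the wheel, over a centring spigot on its axis: dark square steel flange 78 x 78 x 10 mm with a bright pipe stub 52 mm diameter and 50 mm high on top. Point at its centre, 30 mm above its underside; its top is 138 mm above the bench. It rides round with the wheel.
- bottle_mid (a point): White drinking bottle with black cap, 66 mm diameter, 190 mm high, standing; point half-way up.
- offcut_mid (a point): Offcut of square steel tube, 70 x 40 x 40 mm, lying; point at its centre.
- magnet_mid (a point): Red L-shaped welding magnet, 90 mm long, 18 mm thick, 80 mm high at one end; point 40 mm above its underside.
Things that resemble listed ones, but are neither listed nor needed, are in the scene too. What is shaped like the part that bears workpiece_mid but blue or pink is not meant.

How it is judged:
On the way, in this order (a step that is already met when the one before it is completed fails the run):
1. the pawl is tipped up clear of the teeth while the wheel is still in its first notch (value of joint pawl above 0.4 rad and value of joint wheel between -0.2 and 0.15 rad), for 0.1 s.
2. the wheel has been turned backward most of a notch (value of joint wheel above 0.38 rad), for 0.1 s.
At the end, for the whole second after the job is handed in: The pawl is down in a gap (within 0.09 rad of home), the wheel rests one notch (0.524 rad, within 0.1) backward of the notch it started in, the workpiece still sits flat on the wheel, and the bottle, offcut and magnet are within 20 mm of where they stood (value of joint pawl below 0.09 rad and value of joint wheel between 0.42 and 0.63 rad and velocity of joint wheel between -0.05 and 0.05 rad/s and height (world z) of workpiece_mid below 0.116 m and angle between workpiece_mid's own z axis and vertical below 0.12 rad and distance of each of bottle_mid, offcut_mid, magnet_mid from where it was at the start of the episode below 0.02 m); the robot touches nothing.
It fails at once if the workpiece is lifted more than 12 mm or tipped (height (world z) of workpiece_mid above 0.12 m or angle between workpiece_mid's own z axis and vertical above 0.25 rad).
It fails at once if the bottle, offcut or magnet is moved more than 20 mm (distance of any of bottle_mid, offcut_mid, magnet_mid from where it was at the start of the episode above 0.02 m).
It fails at once if the turntable is pushed hard with the arm instead of the fingers (contact force between the arm and turntable above 8 N).
It also fails if it takes over 64 s, if anything falls off the work surface, if the arm or the gripper's body presses on something with over 40 N, if the wrist force passes 120 N, or if a joint passes its speed limit or range.

## Working session

There is one attempt and no reset: what is moved stays moved. The work goes in short steps, Python scripts to look and compute and a tool call to move; the robot and the scene stay as the last step left them, time stands still between calls to the robot, and variables do not carry over. Pictures are saved under pics/ and viewed, about 8 in all and at most 12, crops included, and the job is handed in when it is done.

Besides the shell and the picture viewer there is one more tool, called after "Emit:" as a command line: name --argument value ..., lists and objects as JSON in quotes. step_arm: Moves the arm, as the interface text tells. Scaled input: -1 to 1 covers 400 mm each way for a shift and 180 degrees each way for a turn. Its arguments: {"type":"object","properties":{"deltas":{"type":"array","items":{"type":"array","items":{"type":"array","items":{"type":"number"}}}}},"required":["deltas"]}

```bash
mkdir -p pics
cat > h.py <<'E'
import numpy as np, cv2, json
from plant import robot
def snap(name,fn):
    o=robot.get_obs(); c=robot.camera(name)
    cv2.imwrite('pics/'+fn+'.png',c['color'][:,:,::-1])
    d={k:np.array(v).tolist() for k,v in c.items() if k!='color'}
    d['ee']=np.array(o['ee_pos']).tolist(); d['rot']=np.array(o['tool_rot']).tolist()
    json.dump(d,open('pics/'+fn+'.json','w')); return c,o
def cam(fn):
    d=json.load(open('pics/'+fn+'.json')); K=np.array(d['intrinsics'])
    if 'world_to_cam' in d: return K,np.array(d['world_to_cam'])
    T=np.eye(4); T[:3,:3]=cv2.Rodrigues(np.array(d['rot']))[0]; T[:3,3]=d['ee']
    return K,np.linalg.inv(T@np.array(d['hand_eye']))
def proj(fn,P):
    K,W=cam(fn); P=np.atleast_2d(P); q=(W[:3,:3]@P.T).T+W[:3,3]; u=(K@q.T).T; return u[:,:2]/u[:,2:]
def onz(fn,uv,z):
    K,W=cam(fn); R=W[:3,:3]; c=-R.T@W[:3,3]; d=R.T@np.linalg.solve(K,[uv[0],uv[1],1]); return c+d*(z-c[2])/d[2]
E
python3 - <<'E'
from h import *
for n in('scene','side','wrist'): snap(n,n+'0')
o=robot.get_obs(); print({k:np.round(v,3) for k,v in o.items()})
for n in('scene0','side0','wrist0'):
    K,W=cam(n); print(n,-W[:3,:3].T@W[:3,3],W[2,:3])
E
```

```text
{'clock': np.float64(0.15), 'joints': array([-0.043,  0.468, -0.012,  1.603,  0.006,  1.071, -0.056]), 'joint_velocities': array([-0.   , -0.002, -0.001, -0.003, -0.001, -0.   , -0.   ]), 'effort': array([ 1.0000e-03, -5.3279e+01,  2.1000e-02, -2.5156e+01,  1.1000e-02,
        6.0000e-03, -0.0000e+00]), 'ee_pos': array([ 0.65 , -0.   ,  0.242]), 'tool_rot': array([ 3.141e+00, -0.000e+00, -2.000e-03]), 'ft_force': array([-0.53 ,  0.186, -0.785]), 'moment': array([ 0.055, -0.008,  0.002]), 'opening': np.float64(0.085)}
scene0 [ 1.06713465 -0.56070349  0.84266826] [-0.43268203  0.56040927 -0.70620656]
side0 [ 0.49019096 -0.9184663   1.02076846] [ 0.09322152  0.70381375 -0.7042414 ]
wrist0 [0.65035677 0.08008955 0.37293214] [-1.18263412e-04 -3.15202448e-01 -9.49024448e-01]
```

View pics/scene0.png

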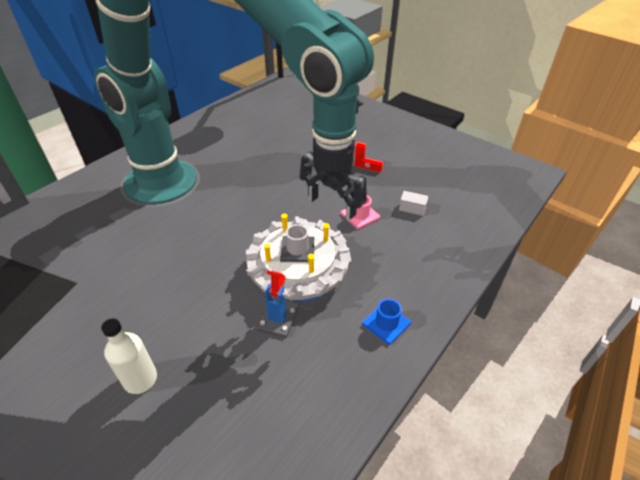

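View pics/side0.png

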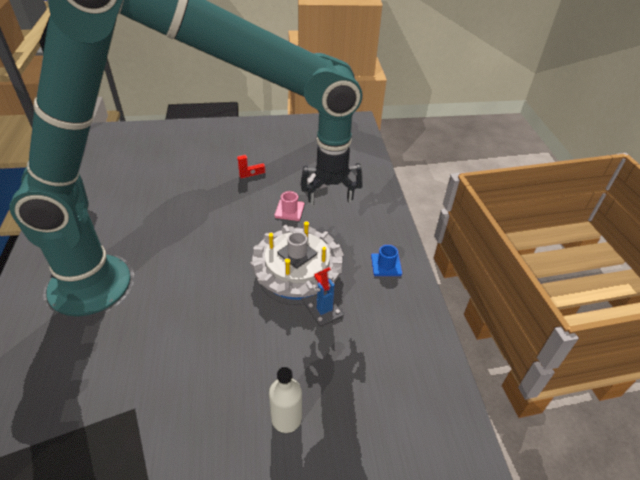

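Scene view: the wheel is at about (298,252), with yellow posts around it. The red pawl is at (277,283) on the blue stand. In the side view the wheel is at (297,255) and the pawl at (325,280).

Possible mix-ups:
- **Red:** the pawl is at (277,283) and the magnet at (368,160). I choose the pawl, on the blue stand beside the wheel.
- **Workpiece:** the steel one is at (297,240). The pink one at (360,213) and blue one at (387,320) are decoys.

Next I fit the turntable pose from the post blobs and the red pawl in both views.

```bash
cat > fit.py <<'E'
from h import *
from scipy.optimize import least_squares
def blobs(fn,lo,hi,box,amin=8,rng=None):
    im=cv2.imread(f'pics/{fn}.png'); h=cv2.cvtColor(im,cv2.COLOR_BGR2HSV)
    m=cv2.inRange(h,lo,hi)
    if lo[0]==0: m|=cv2.inRange(h,(172,lo[1],lo[2]),(180,255,255))
    k=np.zeros_like(m); k[box[1]:box[3],box[0]:box[2]]=255; m&=k
    n,l,s,c=cv2.connectedComponentsWithStats(m)
    return [(s[i].tolist(),c[i].round(1).tolist()) for i in range(1,n) if s[i][4]>=amin]
def Tw(p,P):
    c,s=np.cos(p[2]),np.sin(p[2]); P=np.atleast_2d(P); return np.c_[p[0]+c*P[:,0]-s*P[:,1],p[1]+s*P[:,0]+c*P[:,1],P[:,2]]
E
python3 - <<'E'
from fit import *
B={'scene0':(235,190,365,345),'side0':(240,210,355,330)}
Y={}
for fn,b in B.items():
    y=blobs(fn,(20,130,120),(35,255,255),b); Y[fn]=y; print(fn,y); print(' red',blobs(fn,(0,150,90),(8,255,255),b))
# fit: post centroids at mid height z=.103 ; assign by nearest
mid=[[.074*np.cos(a),.074*np.sin(a),.103] for a in np.radians([45,135,225,315])]
def res(p):
    r=[]
    for fn in Y:
        q=proj(fn,Tw(p,mid)); c=np.array([b[1] for b in Y[fn]])
        D=np.linalg.norm(q[:,None]-c[None],axis=2); r+=[(q[np.argmin(D[:,j])]-c[j]) for j in range(len(c))]
    return np.ravel(r)
c0=onz('scene0',(298,245),.1); print(c0, onz('side0',(297,250),.1))
best=None
for yaw in np.arange(-.7,.8,.2):
    s=least_squares(res,[c0[0],c0[1],yaw],loss='soft_l1')
    if best is None or s.cost<best.cost: best=s
print(best.x,best.cost,res(best.x).round(1))
for k in range(4):
    p=best.x+[0,0,k*np.pi/2]
    bar=[0,-.15+.05*np.sin(np.radians(10)),.1+.05*np.cos(np.radians(10))]
    print(k,p[2],[proj(f,Tw(p,[bar,[0,-.15,.1]])).round(1).tolist() for f in Y])
im=[cv2.imread('pics/scene0.png')[215:335,235:365],cv2.imread('pics/side0.png')[215:335,235:365]]
cv2.imwrite('pics/crop1.png',cv2.resize(np.hstack(im),None,fx=3,fy=3,interpolation=cv2.INTER_CUBIC))
E
```

```text
scene0 [([281, 214, 7, 18, 79], [284.1, 221.1]), ([323, 223, 6, 19, 79], [325.6, 231.6]), ([265, 244, 6, 18, 82], [267.4, 252.4]), ([308, 254, 6, 19, 99], [310.7, 262.4])]
 red [([267, 271, 18, 26, 262], [275.8, 281.8])]
side0 [([304, 221, 5, 15, 57], [305.9, 227.0]), ([269, 233, 4, 16, 57], [270.6, 239.8]), ([322, 247, 4, 15, 54], [323.4, 253.6]), ([285, 258, 6, 17, 70], [287.4, 265.8])]
 red [([315, 268, 15, 23, 184], [322.8, 278.1])]
[ 0.57123538 -0.0171812   0.1       ] [ 0.56597885 -0.02270773  0.1       ]
[ 0.56520915 -0.01233384  0.35806192] 2.708106318133466 [ 0.5  1.4  0.1  0.4  0.3 -0.4  0.6  0.4 -0.6  1.4 -0.2  0.2 -0.4 -0.6
 -0.7  0.1]
0 0.35806191939685583 [[[272.6, 272.1], [272.7, 290.5]], [[321.6, 270.5], [322.6, 286.2]]]
1 1.9288582461917523 [[[357.5, 241.3], [359.8, 257.6]], [[343.8, 218.0], [345.4, 230.4]]]
2 3.499654572986649 [[[316.7, 190.1], [317.8, 203.3]], [[274.3, 202.1], [273.7, 213.6]]]
3 5.070450899781545 [[[239.4, 213.9], [238.6, 228.6]], [[245.0, 250.9], [243.4, 265.4]]]
```

View pics/crop1.png

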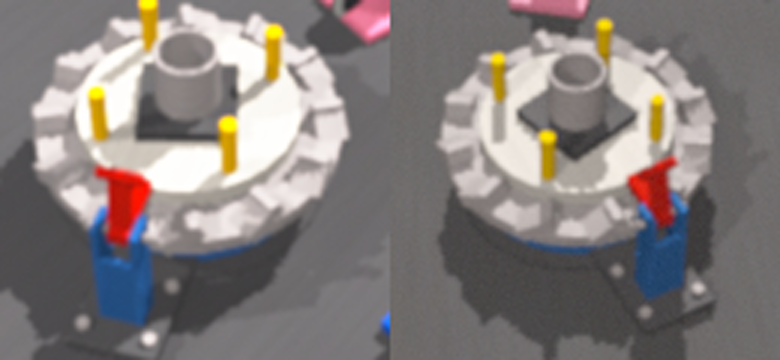

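The crop confirms the choice: the red pawl with its cross bar in the blue cheeks, and the steel stub on the dark flange between four posts. The fit puts the wheel axis at (0.565, -0.012) and the yaw at about 0.36 to 0.38. Next I shut the fingers and hover above the pawl for a wrist view to refine this.

Emit:
step_arm --deltas '[[[0,-0.05,-0.15,0,0,0,0.06],[0,-0.1075,-0.2975,0,0,0,0.119],[0,-0.1075,-0.2975,0.03,0,0,0.119],[0,-0.1075,-0.2975,0.03,0,0,0.119],[0,-0.1075,-0.2975,0.03,0,0,0.119],[0,-0.1075,-0.2975,0.03,0,0,0.119]]]'

```text
clock: 0.9
ee_pos: [0.6072, -0.1173, 0.2537]
tool_rot: [-3.086, -0.587, 0.001]
ft_force: [-0.0, -0.6, -0.9]
opening: -0.0002
```

Run:
```python
from fit import *
for n in('scene','side','wrist'): snap(n,n+'1')
bar=[0,-.15+.05*np.sin(np.radians(10)),.1+.05*np.cos(np.radians(10))]
mid=[[.074*np.cos(a),.074*np.sin(a),.128] for a in np.radians([45,135,225,315])]
im=cv2.imread('pics/wrist1.png')
p=[.5652,-.0123,.375]
for P in np.vstack([proj('wrist1',Tw(p,[bar,[0,-.15,.1],[0,-.102,.1]])),proj('wrist1',Tw(p,mid))]): cv2.drawMarker(im,tuple(int(v) for v in P),(255,0,255),0,12,1); print(P.round(1))
print(blobs('wrist1',(20,130,120),(35,255,255),(0,0,640,480)),blobs('wrist1',(0,150,90),(8,255,255),(0,0,640,480)))
cv2.imwrite('pics/w1m.png',im)
```

```text
[318.1 273.8]
[318.2 259.8]
[318.2 208.1]
[400.  -17.3]
[236.3 -17.5]
[247.1 151. ]
[389.2 151.2]
[([235, 0, 18, 20, 118], [244.1, 8.7]), ([251, 0, 9, 16, 58], [256.0, 5.9]), ([381, 0, 26, 19, 281], [391.3, 6.8]), ([236, 142, 28, 21, 420], [249.3, 151.7]), ([370, 145, 25, 21, 384], [382.3, 154.7])] [([298, 211, 46, 74, 1671], [320.2, 253.6])]
```

View pics/w1m.png

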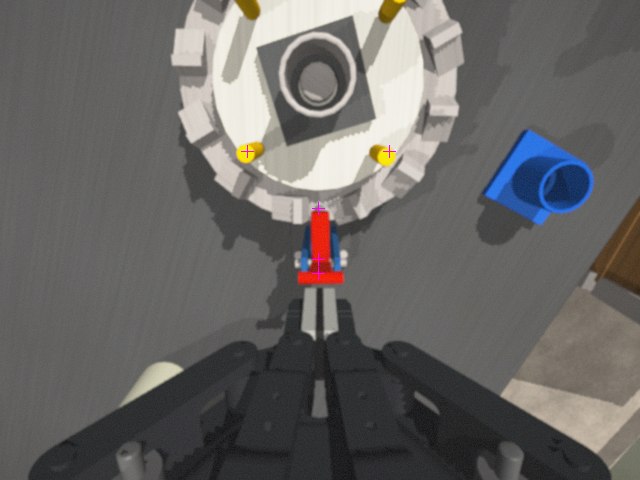

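The wrist view shows the pawl bar centred at about (320,278) and the arm end at (320,211). The post tops are at (245,153) and (387,157), all within about 4 px of the prediction. I now fit table yaw and wheel angle together.

```bash
cat >> fit.py <<'E'
A10=np.radians(10)
def bar(th): return [0,-.15-.05*np.sin(th-A10),.1+.05*np.cos(th-A10)]
def posts(w,z): return [[.074*np.cos(a+w),.074*np.sin(a+w),z] for a in np.radians([45,135,225,315])]
E
python3 - <<'E'
from fit import *
sc=[(325.6,231.6),(284.1,221.1),(267.4,252.4),(310.7,262.4)]  # posts 0..3
sd=[(305.9,227),(270.6,239.8),(287.4,265.8),(323.4,253.6)]
def res(q):
    p=q[:3];w=q[3];r=[]
    r+=[proj('scene0',Tw(p,posts(w,.103)))-sc-q[4:6], proj('side0',Tw(p,posts(w,.103)))-sd-q[6:8]]
    r+=[proj('scene0',Tw(p,bar(0)))-[275.7,274]-q[4:6], proj('side0',Tw(p,bar(0)))-[322.7,271]-q[6:8]]
    r+=[(proj('wrist1',Tw(p,bar(0)))-[320.5,278]-q[8:10])*.6,(proj('wrist1',Tw(p,posts(w,.128)))[2:]-[(245,153),(387,157)]-q[8:10])*.6]
    return np.concatenate([np.ravel(a) for a in r]+[q[4:10]*np.array([1,1,1,1,.4,.4])*.7])
s=least_squares(res,[.565,-.012,.37,0]+[0]*6,loss='soft_l1'); print(s.x.round(4),s.cost); print(res(s.x).round(1))
E
```

```text
[ 0.5659 -0.0143  0.3919 -0.038  -0.1397  0.663   0.0179  0.4013  0.456
 -1.2038] 4.418114638671485
[-0.   0.4  0.4  1.2  0.  -0.5  0.3  0.5 -0.2  1.5  0.1  0.2 -0.5  0.2
 -0.1 -0.4 -1.1 -1.3  1.  -1.   0.1 -0.3  0.1  0.3 -0.1 -0.1 -0.1  0.5
  0.   0.3  0.1 -0.3]
```

Emit:
step_arm --deltas '[[[0,0.0045,0.0025,-0.1,0,0,0.006],[0,0.0045,0.0025,-0.2,0,0,0.006],[0,0.0045,0.0025,-0.27,0,0,0.006],[0,0.0045,0.0025,-0.27,0,0,0.006],[0,0.0045,0.0025,-0.27,0,0,0.006]]]'

```text
clock: 1.68
ee_pos: [0.6097, -0.1179, 0.1474]
tool_rot: [3.081, 0.613, 0.003]
ft_force: [-0.3, -0.9, -0.0]
opening: 0.0001
```

Emit:
step_arm --deltas '[[[0,0.0115,-0.0277,0,0,0,0],[0,0.021,-0.0508,0,0,0,0],[0,0.0306,-0.0739,0,0,0,0],[0,0.0382,-0.0924,-0.0025,0,0,0],[0,0.0458,-0.1109,-0.01,0,0,0],[0,0.0525,-0.127,-0.0225,0,0,0],[0,0.0592,-0.1432,-0.035,0,0,0],[0,0.0649,-0.1571,-0.0425,0,0,0],[0,0.0707,-0.1709,-0.0425,0,0,0],[0,0.0707,-0.1709,-0.0425,0,0,0],[0,0.0707,-0.1709,-0.0425,0,0,0]]]'

```text
clock: 3.05
ee_pos: [0.6372, -0.1863, 0.1295]
tool_rot: [3.081, 0.613, 0.0]
ft_force: [-0.7, -0.3, -1.0]
opening: -0.0002
```

Run:
```python
from fit import *
for n in('scene','side','wrist'): snap(n,n+'2')
im=[cv2.imread(f'pics/{f}2.png')[190:350,220:370] for f in('scene','side')]
cv2.imwrite('pics/c2.png',cv2.resize(np.hstack(im),None,fx=2.6,fy=2.6,interpolation=cv2.INTER_CUBIC))
```

```text
(no output)
```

View pics/c2.png

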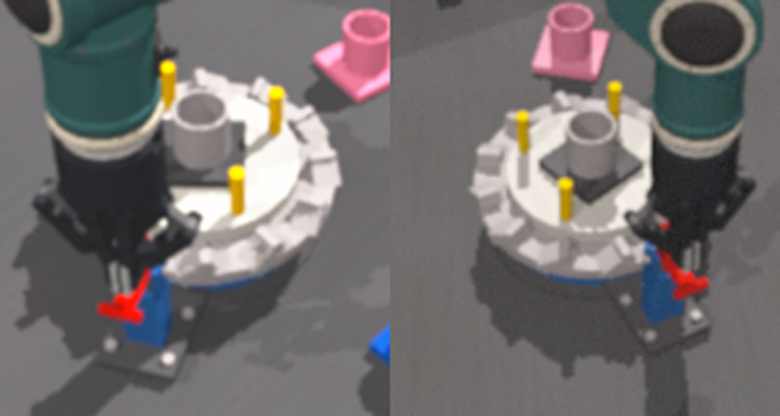

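The pawl is tipped open: its tab lies level and outward, with the bar at about (267,308) in the scene view. Next I lift straight up and travel to behind post 1.

Emit:
step_arm --deltas '[[[0,0,0,0.12,0,0,0],[0,0,0,0.24,0,0,0],[0,0,0,0.3275,0,0,0],[0,-0.05,0.1,0.3275,0,0,-0.05],[0,-0.1,0.2,0.3275,0,0,-0.1],[0,-0.16,0.3,0.3275,0,0,-0.155],[0,-0.22,0.42,0.3275,0,0,-0.21],[0,-0.28,0.52,0.3275,0,0,-0.26],[0,-0.308,0.56,0.3275,0,0,-0.301],[0,-0.308,0.56,0.3275,0,0,-0.301],[0,-0.308,0.56,0.3275,0,0,-0.301]]]'

```text
clock: 4.58
ee_pos: [0.5145, 0.0366, 0.2605]
tool_rot: [3.022, -0.856, 0.001]
ft_force: [0.5, 0.9, -0.4]
opening: 0.0002
```

Run:
```python
from fit import *
for n in('scene','side','wrist'): snap(n,n+'3')
o=robot.get_obs(); print(o['clock'],o['ee_pos'],o['tool_rot'])
p=[.5659,-.0143,.392]
for n in('scene3','side3','wrist3'):
    print(n,'posts',proj(n,Tw(p,posts(-.038,.103))).round(0).tolist(),'bar open',proj(n,Tw(p,bar(1.75))).round(0).tolist())
    print([b for b in blobs(n,(20,130,120),(35,255,255),(0,0,640,480),30)],blobs(n,(0,150,90),(8,255,255),(0,0,640,480),30))
print('tops',proj('wrist3',Tw(p,posts(-.038,.128))).round(0).tolist())
cv2.imwrite('pics/w3.png',cv2.imread('pics/wrist3.png'))
```

```text
4.725 [0.51440801 0.03635248 0.26021772] [ 3.02150006e+00 -8.59086962e-01  2.68827421e-04]
scene3 posts [[325.0, 233.0], [284.0, 223.0], [267.0, 253.0], [311.0, 264.0]] bar open [[266.0, 311.0]]
[([601, 1, 10, 8, 34], [605.9, 3.9]), ([595, 3, 45, 40, 688], [625.3, 24.1]), ([587, 7, 12, 8, 35], [593.4, 11.8]), ([571, 21, 9, 6, 30], [574.9, 23.6]), ([281, 214, 7, 18, 79], [284.1, 221.1]), ([323, 223, 6, 19, 78], [325.6, 231.5]), ([264, 244, 7, 18, 83], [267.3, 252.3]), ([308, 254, 6, 19, 97], [310.6, 262.3])] [([354, 142, 29, 30, 431], [365.6, 159.2]), ([258, 278, 20, 37, 334], [270.0, 298.6])]
side3 posts [[306.0, 229.0], [271.0, 240.0], [287.0, 266.0], [323.0, 254.0]] bar open [[335.0, 300.0]]
[([304, 221, 5, 15, 57], [305.9, 227.0]), ([269, 233, 4, 16, 57], [270.6, 239.8]), ([322, 247, 4, 15, 54], [323.4, 253.6]), ([285, 258, 6, 17, 70], [287.4, 265.8])] [([237, 155, 21, 23, 261], [244.9, 167.3]), ([323, 275, 19, 30, 235], [330.3, 291.3])]
wrist3 posts [[392.0, 154.0], [314.0, 248.0], [400.0, 310.0], [480.0, 229.0]] bar open [[547.0, 347.0]]
[([381, 146, 26, 21, 396], [393.7, 155.7]), ([463, 216, 38, 30, 583], [482.2, 230.8]), ([307, 235, 16, 30, 390], [314.7, 250.1]), ([390, 294, 25, 38, 515], [401.6, 313.3])] [([501, 311, 63, 54, 999], [533.3, 335.8])]
tops [[398.0, 157.0], [314.0, 258.0], [406.0, 325.0], [493.0, 237.0]]
```

View pics/w3.png

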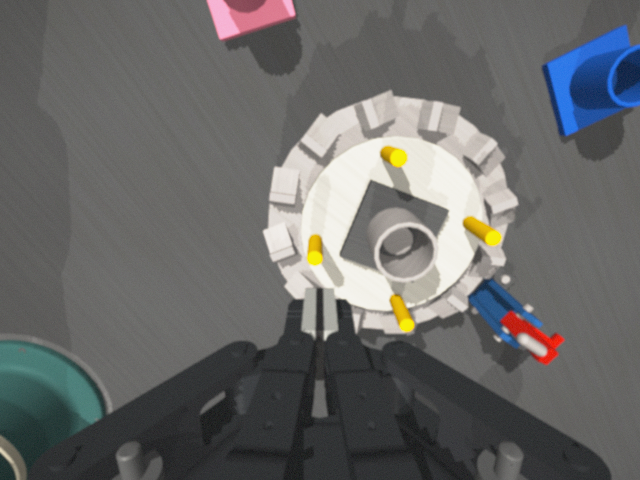

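The wrist view shows the wheel unmoved and the pawl open, its bar at about (545,345). Post 1's top is at (315,257), just ahead of the fingers. Next I descend and push through most of the notch.

Emit:
step_arm --deltas '[[[0,0,0,-0.12,0,0,0],[0,0,0,-0.24,0,0,0],[0,0,0,-0.33,0,0,0],[0,0,0,-0.3725,0,0,0],[0,0,0,-0.3725,0,0,0],[0,0,0,-0.3725,0,0,0]]]'

```text
clock: 5.48
ee_pos: [0.5151, 0.0375, 0.1125]
tool_rot: [-3.021, 0.858, -0.004]
ft_force: [0.1, 0.2, -0.2]
opening: 0.0002
```

Emit:
step_arm --deltas '[[[0,-0.0088,-0.0093,0,0,0,0],[0,-0.017,-0.0195,0,0,0,0.0095],[0,-0.0245,-0.03,0,0,0,0.032],[0,-0.031,-0.041,0,0,0,0.054],[0,-0.037,-0.0525,0,0,0,0.076],[0,-0.042,-0.0645,0,0,0,0.098],[0,-0.0463,-0.0768,0,0,0,0.1205],[0,-0.0495,-0.089,0,0,0,0.143],[0,-0.0508,-0.0955,0,0,0,0.154],[0,-0.0508,-0.0955,0,0,0,0.154],[0,-0.0508,-0.0955,0,0,0,0.154]]]'

```text
clock: 6.85
ee_pos: [0.4933, -0.001, 0.1112]
tool_rot: [3.139, -0.11, -0.001]
ft_force: [-0.3, -0.5, -0.1]
opening: -0.0001
```

```bash
cat > meas.py <<'E'
from fit import *
import sys
p=[.5659,-.0143,.392]; k=sys.argv[1]
for n in('scene','side','wrist'): snap(n,n+k)
B={'scene':(235,190,365,345),'side':(240,210,355,330)}
obs={n:np.array([b[1] for b in blobs(n+k,(20,130,120),(35,255,255),B[n],40)]) for n in B}
off={'scene':np.array([.1,-.9]),'side':np.array([0,-.5])}
def res(q):
    r=[]
    for n in B:
        P=proj(n+k,Tw(p,posts(q[0],.103)))+off[n]
        r+=[ (c-P[np.argmin(np.linalg.norm(P-c,axis=1))]) for c in obs[n]]
    return np.ravel(r)
ws=np.arange(-.15,.75,.005); c=[np.sum(np.minimum(res([w])**2,9)) for w in ws]; w0=ws[np.argmin(c)]
s=least_squares(res,[w0],loss='soft_l1'); print('wheel',s.x,res(s.x).round(1),{n:len(o) for n,o in obs.items()})
o=robot.get_obs(); print(o['clock'],o['ee_pos'],o['ft_force'])
im=[cv2.imread(f'pics/{f}{k}.png')[190:350,220:370] for f in('scene','side')]
cv2.imwrite(f'pics/c{k}.png',cv2.resize(np.hstack(im),None,fx=2.6,fy=2.6,interpolation=cv2.INTER_CUBIC))
E
python3 meas.py 4
```

```text
wheel [0.44594602] [-0.1 -0.4 -0.5 -0.2 -0.   0.2 -0.  -1.4  0.2 -0.2 -0.  -0.5  0.2 -0.6] {'scene': 4, 'side': 3}
7.0 [ 0.49335591 -0.00072254  0.11111998] [0.29401504 0.23448722 0.38264566]
```

The wheel measures 0.446 rad. I push the remaining 4.3 degrees, back off and lift.

Emit:
step_arm --deltas '[[[0,-0.0012,-0.007,0,0,0,0.012],[0,-0.0023,-0.0138,0,0,0,0.024],[0,-0.0023,-0.0138,0,0,0,0.024],[0,-0.0023,-0.0138,0,0,0,0.024],[0,0,0.006,0,0,0,0.024],[0,0,0.006,0,0,0,0.024],[0,0,0.006,0.12,0,0,0.024],[0,0,0.006,0.24,0,0,0.024],[0,0,0.006,0.3725,0,0,0.024],[0,0,0.006,0.3725,0,0,0.024]]]'

```text
clock: 8.25
ee_pos: [0.4961, 0.0018, 0.2646]
tool_rot: [3.141, 0.009, 0.014]
ft_force: [-0.1, 0.2, 0.1]
opening: -0.0001
```

```bash
python3 meas.py 5
python3 - <<'E'
from fit import *
p=[.5659,-.0143,.392]
im=cv2.imread('pics/wrist5.png')
# rim-level guide: pawl nose landing point, r=108, and its 10 mm disc at z=.068
for P in proj('wrist5',Tw(p,[[.108*np.sin(a)*0+.005*np.cos(a),-.108+.005*np.sin(a),.066] for a in np.arange(0,6.28,.3)])): cv2.circle(im,tuple(int(round(v)) for v in P),0,(255,0,255),-1)
P=proj('wrist5',Tw(p,[[0,-.108,.066]]))[0].astype(int); print(P)
c=im[max(0,P[1]-90):P[1]+90,max(0,P[0]-110):P[0]+110]; cv2.imwrite('pics/w5c.png',cv2.resize(c,None,fx=3.2,fy=3.2,interpolation=cv2.INTER_CUBIC))
E
```

```text
wheel [0.52149644] [ 0.2 -0.8 -0.3 -0.5  0.   0.2  0.1 -1.3 -0.  -2.7  0.3 -0.4 -0.   0.7
 -0.1 -0.5] {'scene': 4, 'side': 4}
8.4 [0.49285904 0.00166509 0.25949028] [ 0.19335124  0.18966497 -0.55336247]
[421 313]
```

View pics/w5c.png

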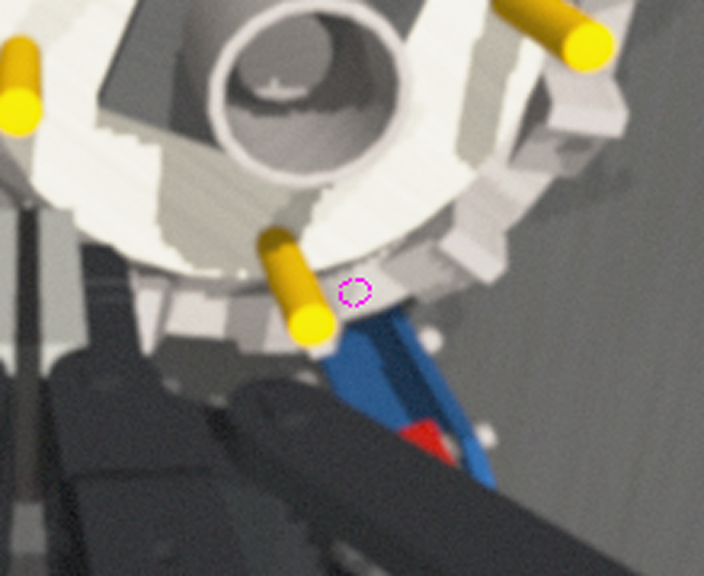

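The gap looks centred under the nose's landing point (magenta ring at about (355,292) in the crop), and the wheel measures 0.521. Next I move to the outer side of the upright arm and push it gently shut.

Emit:
step_arm --deltas '[[[0,0.06,-0.09,0,0,0,0.03],[0,0.14,-0.2,0,0,0,0.06],[0,0.22,-0.31,0,0,0,0.09],[0,0.3,-0.42,0,0,0,0.123],[0,0.3678,-0.4918,0,0,0,0.123],[0,0.3678,-0.4918,0,0,0,0.123],[0,0.3678,-0.4918,-0.1,0,0,0.123],[0,0.3678,-0.4918,-0.2,0,0,0.123],[0,0.3678,-0.4918,-0.2975,0,0,0.123],[0,0.3678,-0.4918,-0.2975,0,0,0.123],[0,0.3678,-0.4918,-0.2975,0,0,0.123]]]'

```text
clock: 9.78
ee_pos: [0.6411, -0.1943, 0.1422]
tool_rot: [3.081, 0.614, 0.001]
ft_force: [0.4, -0.1, 0.8]
opening: 0.0004
```

```bash
python3 meas.py 6
```

```text
wheel [0.52442848] [ 0.2 -0.8 -0.   0.3  0.  -2.7 -0.   0.6 -0.1 -0.4] {'scene': 2, 'side': 3}
9.925 [ 0.64176533 -0.19496349  0.14336482] [ 0.1686183  -0.1209469  -0.46622539]
```

View pics/c6.png

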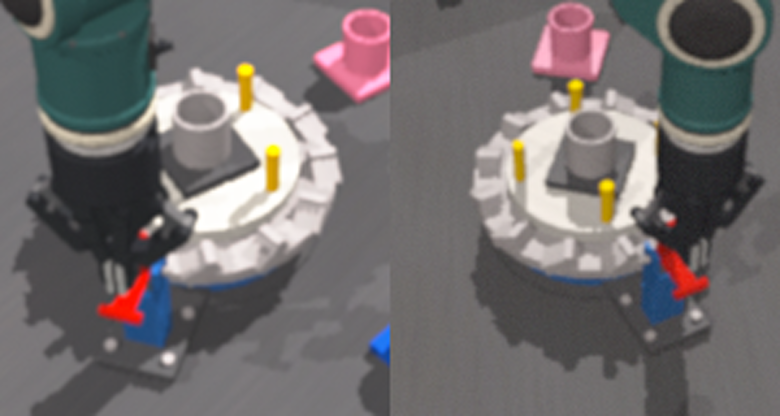

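The pawl is still open, with the fingers over its tab on the outer side. The wheel is at 0.524. Now I push inward.

Emit:
step_arm --deltas '[[[0,-0.0115,0.0277,0,0,0,0],[0,-0.0229,0.0554,0,0,0,0],[0,-0.0325,0.0785,0,0,0,0],[0,-0.042,0.1016,0,0,0,0],[0,-0.0497,0.1201,0,0,0,0],[0,-0.0573,0.1386,0,0,0,0],[0,-0.0649,0.1571,0,0,0,0],[0,-0.0726,0.1756,0,0,0,0],[0,-0.0783,0.1894,0,0,0,0],[0,-0.0783,0.1894,0,0,0,0],[0,-0.0783,0.1894,0,0,0,0]]]'

```text
clock: 11.3
ee_pos: [0.6095, -0.1195, 0.1413]
tool_rot: [3.081, 0.612, 0.0]
ft_force: [-1.0, 0.0, -0.5]
opening: -0.0001
```

Emit:
step_arm --deltas '[[[0,0,0,0.1,0,0,0],[0,0,0,0.2,0,0,0],[0,0,0,0.28,0,0,0],[0,0,0,0.28,0,0,0],[0,0,0,0.28,0,0,0],[0,0,0,0.28,0,0,0]]]'

```text
clock: 12.05
ee_pos: [0.6086, -0.1192, 0.2518]
tool_rot: [-3.08, -0.612, 0.004]
ft_force: [-0.4, 0.7, -0.3]
opening: 0.0001
```

```bash
python3 meas.py 7
python3 - <<'E'
from fit import *
p=[.5659,-.0143,.392]
print('bar home/pred .3', proj('wrist7',Tw(p,[bar(0),bar(.3)])).round(1).tolist(),proj('side7',Tw(p,[bar(0),bar(.3)])).round(1).tolist())
for n in('scene','side','wrist'): print(n,blobs(n+'7',(0,150,90),(8,255,255),(0,0,640,480),30), 'start:',blobs(n+('1' if n=='wrist' else '0'),(0,150,90),(8,255,255),(0,0,640,480),30))
a=cv2.imread('pics/wrist7.png')[0:330,120:520]; b=cv2.imread('pics/wrist1.png')[0:330,120:520]
cv2.imwrite('pics/w7c.png',np.hstack([b,a]))
E
```

```text
wheel [0.52029566] [ 0.1 -0.6  0.   0.   0.  -0.3 -0.1 -2.5  0.4  0.4 -0.   0.7 -0.1 -0.5] {'scene': 3, 'side': 4}
12.2 [ 0.60897388 -0.1191269   0.25225481] [-0.01686814  0.34566421 -0.11031193]
bar home/pred .3 [[319.2, 275.1], [319.1, 293.1]] [[323.7, 270.4], [326.8, 274.4]]
scene [([354, 142, 29, 30, 433], [365.5, 159.0]), ([267, 270, 18, 27, 272], [275.7, 281.6])] start: [([354, 142, 29, 30, 435], [365.5, 159.0]), ([267, 271, 18, 26, 262], [275.8, 281.8])]
side [([237, 155, 28, 23, 349], [248.5, 167.4]), ([315, 268, 15, 23, 186], [322.8, 278.1])] start: [([237, 155, 28, 23, 348], [248.6, 167.5]), ([315, 268, 15, 23, 184], [322.8, 278.1])]
wrist [([295, 210, 47, 73, 1713], [318.6, 252.3])] start: [([298, 211, 46, 74, 1671], [320.2, 253.6])]
```

View pics/w7c.png

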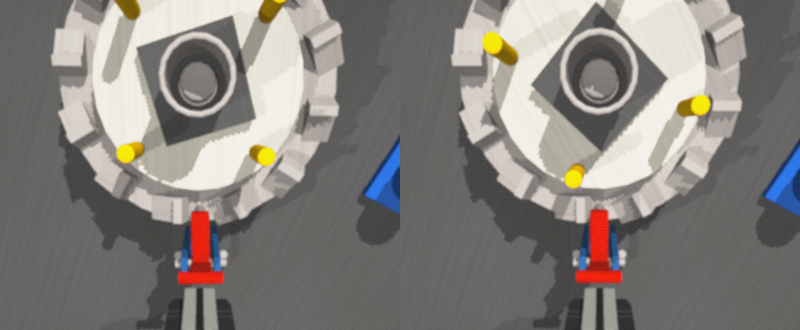

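The pawl's red blobs match the home position in the fixed views, to 0.2 px in the scene view and exactly in the side view. The wheel is one notch on at 0.520, and the workpiece is seated and concentric. The arm is clear of everything, so I hand in.

```bash
python3 -c "
from plant import robot
print(robot.finish_job())"
```

```text
the job is handed in; nothing more can be done
None
```

The job is done and handed in at about 12 s on the robot's clock, with no verdict reported. I tipped the pawl open by its bar with the closed fingertips and pushed the wheel one notch backward by post 1. I then pushed the pawl arm shut and lifted the fingers clear.

**Last checks:**
- **Wheel:** it measured 0.520 rad against a target of 0.524, starting from about -0.04. A few post fits were off by up to 2.7 px, probably where the arm or pawl partly hid a post.
- **Pawl:** its position in both fixed cameras matches the home position at the start to within 0.2 px. The wrist view differs by under 2 px because the hover pose was slightly different.
- **Workpiece:** it looks flat and concentric on the wheel.
- **Loose items:** the magnet is unchanged in both fixed views. I did not measure the bottle and offcut again, but the path never came near them.
- **Forces:** the tool readings after each move stayed around 1 N.

No check failed.

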